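# Swap two gas-cylinder keys hung on the wrong hooks

### The job

The blue and the yellow gas-cylinder key hang on each other's hooks. Swap them so that each hangs by its eye, at rest, on the hook stand of its own colour: park one key on the empty grey hook, hang the other on its own hook, then bring the parked one home. Hang each key on the level part of the peg, never let one fall or lay it on the bench, and do not disturb the bottle, beaker, dish or timer.

Things in the scene. Friction and masses are not known exactly. Their poses are not given: they have to be found in the camera images.
- stand_blue: blue hook stand, fixed: base plate 100x90x12 mm painted blue, steel rod 12 mm thick, 198 mm tall, a blue round flange 36 mm across near its top (face 12 mm ahead of the rod axis) and a steel peg from it toward the stand's -x (toward the robot at yaw 0). Nothing above the hook. Origin on the bench at the rod axis, z up. The blue key belongs here.
- stand_yellow: yellow hook stand, fixed: base plate 100x90x12 mm painted yellow, steel rod 12 mm thick, 198 mm tall, a yellow round flange 36 mm across near its top (face 12 mm ahead of the rod axis) and a steel peg from it toward the stand's -x (toward the robot at yaw 0). Nothing above the hook. Origin on the bench at the rod axis, z up. The yellow key belongs here.
- stand_grey: grey hook stand, fixed: base plate 100x90x12 mm painted grey, steel rod 12 mm thick, 198 mm tall, a grey round flange 36 mm across near its top (face 12 mm ahead of the rod axis) and a steel peg from it toward the stand's -x (toward the robot at yaw 0). Nothing above the hook. Origin on the bench at the rod axis, z up. Its hook is empty at the start; spare, for parking.
- stand_blue_seat (a point): point on the axis of the blue stand's peg, 40 mm ahead of the rod axis, 190 mm above the bench; axes as the stand's. The peg is 8 mm thick, points to -x, level until 65 mm ahead of the rod axis, then bends up 30 degrees to a round tip 86 mm ahead of the rod axis, its top 14 mm above the peg's axis. A tall monitor stands behind, to the left: come from the front
- stand_yellow_seat (a point): point on the axis of the yellow stand's peg, 40 mm ahead of the rod axis, 190 mm above the bench; axes as the stand's. The peg is 8 mm thick, points to -x, level until 65 mm ahead of the rod axis, then bends up 30 degrees to a round tip 86 mm ahead of the rod axis, its top 14 mm above the peg's axis. A tall monitor stands behind, to the left: come from the front
- stand_grey_seat (a point): point on the axis of the grey stand's peg, 40 mm ahead of the rod axis, 190 mm above the bench; axes as the stand's. The peg is 8 mm thick, points to -x, level until 65 mm ahead of the rod axis, then bends up 30 degrees to a round tip 86 mm ahead of the rod axis, its top 14 mm above the peg's axis. A tall monitor stands behind, to the left: come from the front
- key_blue: gas-cylinder key, flat upright plate 168 mm tall, blue plastic head (ring 46 mm across, 8 mm thick), steel shank, jaw 36 mm wide ending 114 mm below the eye; 110-200 g. Origin: centre of the round eye (28 mm hole along the key's x); z up the key, y its width. Starts on the yellow stand's peg, key x within 0.1 rad of stand x. Hung, the eye's centre is 10 mm below the peg's axis.
- key_yellow: gas-cylinder key, flat upright plate 168 mm tall, yellow plastic head (ring 46 mm across, 8 mm thick), steel shank, jaw 36 mm wide ending 114 mm below the eye; 110-200 g. Origin: centre of the round eye (28 mm hole along the key's x); z up the key, y its width. Starts on the blue stand's peg, key x within 0.1 rad of stand x. Hung, the eye's centre is 10 mm below the peg's axis.
- key_blue_grip (a point): centre of the blue key's grip tab, for gripping from above: 34 mm wide (key y), 10 mm thick (key x), 36 mm tall, from 18 to 54 mm above the eye's centre; this point is 36 mm above it, axes as the key's
- key_yellow_grip (a point): centre of the yellow key's grip tab, for gripping from above: 34 mm wide (key y), 10 mm thick (key x), 36 mm tall, from 18 to 54 mm above the eye's centre; this point is 36 mm above it, axes as the key's
- bottle: bystander: small glass bottle with an orange cap, 56 mm across, 104 mm tall, behind the stands; origin under its centre
- beaker: bystander: clear beaker, 52 mm across, 70 mm tall, right of the stands; origin under its centre
- dish: bystander: petri dish, 57 mm across, 14 mm high, in front of the stands; origin under its centre
- timer: bystander: white bench timer, 62x62x19 mm, in front of the stands; origin under its centre

How it is judged:
On the way, in this order (a step that is already met when the one before it is completed fails the run):
1. one of the keys hangs, released, on the grey hook (((x of key_blue in the frame of stand_grey_seat between -0.024 and 0.029 m and y of key_blue in the frame of stand_grey_seat between -0.01 and 0.01 m and z of key_blue in the frame of stand_grey_seat between -0.016 and -0.004 m and angle between key_blue's own z axis and vertical below 0.25 rad and contact force between key_blue and stand_grey above 0.3 N and contact force between key_blue and the fingers below 0.1 N) or (x of key_yellow in the frame of stand_grey_seat between -0.024 and 0.029 m and y of key_yellow in the frame of stand_grey_seat between -0.01 and 0.01 m and z of key_yellow in the frame of stand_grey_seat between -0.016 and -0.004 m and angle between key_yellow's own z axis and vertical below 0.25 rad and contact force between key_yellow and stand_grey above 0.3 N and contact force between key_yellow and the fingers below 0.1 N))), for 0.2 s.
2. while it is parked there, the other key hangs, released, on the hook of its own colour ((((x of key_blue in the frame of stand_grey_seat between -0.024 and 0.029 m and y of key_blue in the frame of stand_grey_seat between -0.01 and 0.01 m and z of key_blue in the frame of stand_grey_seat between -0.016 and -0.004 m and angle between key_blue's own z axis and vertical below 0.25 rad and contact force between key_blue and stand_grey above 0.3 N and contact force between key_blue and the fingers below 0.1 N) and (x of key_yellow in the frame of stand_yellow_seat between -0.024 and 0.029 m and y of key_yellow in the frame of stand_yellow_seat between -0.01 and 0.01 m and z of key_yellow in the frame of stand_yellow_seat between -0.016 and -0.004 m and angle between key_yellow's own z axis and vertical below 0.25 rad and contact force between key_yellow and stand_yellow above 0.3 N and contact force between key_yellow and the fingers below 0.1 N)) or ((x of key_yellow in the frame of stand_grey_seat between -0.024 and 0.029 m and y of key_yellow in the frame of stand_grey_seat between -0.01 and 0.01 m and z of key_yellow in the frame of stand_grey_seat between -0.016 and -0.004 m and angle between key_yellow's own z axis and vertical below 0.25 rad and contact force between key_yellow and stand_grey above 0.3 N and contact force between key_yellow and the fingers below 0.1 N) and (x of key_blue in the frame of stand_blue_seat between -0.024 and 0.029 m and y of key_blue in the frame of stand_blue_seat between -0.01 and 0.01 m and z of key_blue in the frame of stand_blue_seat between -0.016 and -0.004 m and angle between key_blue's own z axis and vertical below 0.25 rad and contact force between key_blue and stand_blue above 0.3 N and contact force between key_blue and the fingers below 0.1 N)))), for 0.2 s.
At the end, for the whole second after the job is handed in: Each key hangs on the peg of its own colour (grey empty), released and at rest: eye centre under 10 mm sideways of the peg axis, 4-16 mm below it, 11-64 mm ahead of the rod axis; under 0.25 rad from upright; slower than 0.03 m/s and 0.4 rad/s; borne by the stand (x of key_blue in the frame of stand_blue_seat between -0.024 and 0.029 m and y of key_blue in the frame of stand_blue_seat between -0.01 and 0.01 m and z of key_blue in the frame of stand_blue_seat between -0.016 and -0.004 m and angle between each of key_blue, key_yellow's own z axis and vertical below 0.25 rad and contact force between key_blue and stand_blue above 0.3 N and contact force between each of key_blue, key_yellow and the fingers below 0.1 N and x of key_yellow in the frame of stand_yellow_seat between -0.024 and 0.029 m and y of key_yellow in the frame of stand_yellow_seat between -0.01 and 0.01 m and z of key_yellow in the frame of stand_yellow_seat between -0.016 and -0.004 m and contact force between key_yellow and stand_yellow above 0.3 N and linear speed of each of key_blue, key_yellow below 0.03 m/s and angular speed of each of key_blue, key_yellow below 0.4 rad/s); the robot touches nothing.
It fails at once if a key falls or is laid down (its eye below 115 mm) (height (world z) of any of key_blue, key_yellow below 0.115 m).
It fails at once if the bottle, beaker, dish or timer is shifted by more than 25 mm or tipped over (distance of any of bottle, beaker, dish, timer from where it was at the start of the episode above 0.025 m or angle between any of bottle, beaker, dish, timer's own z axis and vertical above 0.4 rad).
It also fails if it takes over 72 s, if anything falls off the work surface, if the arm or the gripper's body presses on something with over 40 N, if the wrist force passes 120 N, or if a joint passes its speed limit or range.

### The arm

A 6-joint arm with a two-finger parallel gripper is mounted at the origin on a cart in front of the work surface, level with it; the furniture and walls round the work are solid. World frame = base frame: x ahead of the robot, y to its left, z up, the work surface at z = 0. Lengths are in m, angles in rad, forces in N, time in s.
With the tool pointing down it reaches from about 0.25 to 0.725 m from the base axis. Payload 4 kg.
Tool frame: the origin (TCP) lies at the very end of the fingers, on their centre line; the grasp point (between the pads) lies 19 mm behind it; z points along the fingers, y is the line along which they close (so a half turn about z gives the same grasp; the last joint's range is limited). The gripper opens to 85 mm and grips with 20 to 120 N. Pads are 22 mm wide; open, the fingers measure 114 mm over their backs; the gripper's body (76 mm by 85 mm) begins 54 mm behind the grasp point. The pads swing forward as they close: fully open they stand 13 mm farther back than shut.
Start: joints at [-1.1, 0.241, 0.005, 1.335, 0, 1.571], TCP at [0.227, -0.446, 0.231] pointing down, gripper open.
Joint ranges: [-2.72, 2.72], [-1.05, 1.87], [-1.09, 1.28], [-1.99, 2.15], [-1.42, 1.44], [-3.14, 3.14]. Speed limits (rad/s): [2.79, 2.79, 3.14, 3.14, 3.14, 3.14].

### API

Orientations are given as a unit quaternion [x, y, z, w].
In Python, from workcell import bot, vision, workorder gives the robot as it stands.
- The arm moves only by the shell command python3 -m creep 'ROWS' [OPENING]. ROWS is JSON, a list of rows, each a list of 2 entries, a list of its own where there are three numbers: the shift along the tool's x, y, z in mm, then the turn, a rotation vector about the tool's x, y, z in rad. In form: [[[dx, dy, dz], [wx, wy, wz]], ...]. A call has 1 to 12 rows; each row shifts and turns the commanded pose from where the row before left it, along the tool's axes as they then stand; what a row does not reach is not made up. A row lasts 1/8 s, in which the tool goes at most 62.5 mm and 10.7 degrees, less where a joint would pass 70% of its speed; a pose out of reach is approached as far as the arm can. A call is refused whole if a number of a shift passes 62.5 or a number of a turn 0.188, either way. A call with a gripper value outside its range is refused whole. OPENING is the finger opening in mm, from 0 to 85.4, set as the call begins (- or left out, the last holds). The fingers move at their own pace and stop on an object; the grip force is fixed at half the most. Time passes only in rows, so rows that do not move let the fingers close. It gives the time, the measured TCP pose, the force, the opening and the grip force at its end, in the units of the state.
- bot.get_obs(): the state, without advancing time (a new reading comes with each control period).
- vision.camera(name): name is "scene" or "top"; returns a dict with "image" (400x640x3 uint8, blue, green, red), "z_map" (400x640 float32, m along the optical axis (not along the pixel's ray), 0 where there is no reading), "K" (3x3 intrinsics, pixels), "rvec" (rotation vector, rad) and "tvec" (3), from world to camera coordinates, as OpenCV has them. Camera axes: x right, y down, z forward; pixel columns grow to the right and rows downward; lengths in m; the calibration is good to about 2 mm. A picture is of the moment at which its call begins.
- workorder.job_done(): hands the job in; it is judged then, once.
Trained networks look in a picture, given as the dict that the camera call returned (one of the last four; its "shot" number tells which), for a name from the list of things; names that differ only in an ending like _2 or _b are one class to them, and where a whole thing is asked for, a point or a joint stands for the part that bears it (a point fixed in the world has none). Each returns a list of dicts, best first, with "score" (0 to 1); they miss things now and then, are a little off and sometimes report something else, mostly with a low value. They report only what shows in the picture. A call takes as long as a camera call.
- vision.spot_in(picture, query): "position" ([column, row] in pixels, amid what is visible of it).
- vision.place_of(picture, query): "position" ([column, row] in pixels: a listed point, or the origin of a listed thing).
The state is a dict: "clock": time; "joint_pos": joint angles; "joint_vel": joint speeds; "tau": joint torques, N m; "eef_pos": TCP position; "tool_rot": TCP orientation; "ft_force": force on the tool from outside, world axes, zero at the start; "ft_torque": the same for the moment, N m; "grip_width": finger opening in m; "grasp_force": force on a finger pad.
Only numpy, scipy, OpenCV 4.12 (cv2) and the standard library are available. Lean on these libraries where they do the work, as an engineer would, in place of code of your own. Each camera call takes 0.05 s, during which the arm holds its last target. There are 200 camera calls.

## Working session

There is one attempt and no reset: what is moved stays moved. The work goes in short steps, Python scripts to look and compute and a shell command to move; the robot and the scene stay as the last step left them, time stands still between calls to the robot, and variables do not carry over. Pictures are saved under pics/ and viewed, at most 12 in all, crops included, and the job is handed in when it is done.

```bash
mkdir -p pics; cat > h.py <<'E'
import numpy as np, cv2
from scipy.spatial.transform import Rotation as R
from workcell import bot, vision, workorder
def proj(c,P):
    return cv2.projectPoints(np.float64(P).reshape(-1,1,3),c["rvec"],c["tvec"],c["K"],None)[0].reshape(-1,2)
def unproj(c,uv,d=None,z=None):
    Rm=cv2.Rodrigues(c["rvec"])[0]; t=np.ravel(c["tvec"])
    r=np.linalg.inv(c["K"])@[uv[0],uv[1],1]
    o=-Rm.T@t; w=Rm.T@r
    return o+w*(d if d is not None else (z-o[2])/w[2])
def tri(cs,uvs):
    A=[];b=[]
    for c,uv in zip(cs,uvs):
        o=unproj(c,uv,d=0); w=unproj(c,uv,d=1)-o; w/=np.linalg.norm(w)
        M=np.eye(3)-np.outer(w,w); A.append(M); b.append(M@o)
    x=np.linalg.solve(sum(A),sum(b))
    return x
E
python3 - <<'E'
from h import *
s=vision.camera("scene"); t=vision.camera("top")
cv2.imwrite("pics/s0.png",s["image"]); cv2.imwrite("pics/t0.png",t["image"])
np.set_printoptions(precision=3,suppress=True)
for c in(s,t): print(unproj(c,(320,200),d=0), unproj(c,(320,200),d=1)-unproj(c,(320,200),d=0))
o=bot.get_obs(); print(o["eef_pos"],o["tool_rot"],R.from_quat(o["tool_rot"]).as_matrix())
for n in ["stand_blue","stand_yellow","stand_grey","stand_blue_seat","stand_yellow_seat","stand_grey_seat","key_blue","key_yellow","key_blue_grip","key_yellow_grip","bottle","beaker","dish","timer"]:
    a=vision.place_of(s,n); b=vision.place_of(t,n)
    print(n,[(np.round(q["position"]).tolist(),round(q["score"],2)) for q in a[:2]],[(np.round(q["position"]).tolist(),round(q["score"],2)) for q in b[:2]], end=" ")
    if a and b:
        X=tri((s,t),(a[0]["position"],b[0]["position"])); print(X, np.linalg.norm(proj(s,X)[0]-a[0]["position"]).round(1),end="")
    print()
E
```

```text
[ 0.21  -0.995  0.797] [ 0.336  0.727 -0.598]
[ 0.475 -0.236  1.008] [ 0.073  0.014 -0.997]
[ 0.227 -0.445  0.231] [ 0.972  0.233 -0.    -0.001] [[ 0.891  0.454 -0.001]
 [ 0.454 -0.891  0.002]
 [-0.    -0.002 -1.   ]]
stand_blue [([351.0, 277.0], 0.97)] [([367.0, 179.0], 0.84), ([286.0, 209.0], 0.52)] [ 0.598 -0.341 -0.01 ] 0.3
stand_yellow [([306.0, 237.0], 0.97)] [([293.0, 192.0], 0.6)] [ 0.564 -0.153 -0.012] 3.0
stand_grey [([290.0, 199.0], 0.72), ([289.0, 174.0], 0.2)] [([226.0, 196.0], 0.96)] [0.568 0.006 0.01 ] 1.0
stand_blue_seat [([337.0, 226.0], 0.9), ([342.0, 218.0], 0.23)] [([382.0, 188.0], 0.81)] [ 0.553 -0.35   0.181] 2.0
stand_yellow_seat [([291.0, 181.0], 0.79)] [([285.0, 207.0], 0.86)] [ 0.521 -0.153  0.189] 0.9
stand_grey_seat [([274.0, 148.0], 0.78), ([274.0, 257.0], 0.38)] [([195.0, 200.0], 0.97)] [0.541 0.027 0.184] 0.7
key_blue [([288.0, 186.0], 0.75)] [] 
key_yellow [([336.0, 229.0], 0.83)] [([384.0, 190.0], 0.56)] [ 0.549 -0.354  0.177] 1.8
key_blue_grip [([289.0, 170.0], 0.84)] [([280.0, 208.0], 0.6)] [ 0.518 -0.149  0.219] 0.5
key_yellow_grip [([275.0, 256.0], 0.67), ([340.0, 219.0], 0.57)] [([386.0, 190.0], 0.53)] [ 0.48  -0.349  0.149] 35.4
bottle [([401.0, 285.0], 0.78), ([289.0, 199.0], 0.33)] [([397.0, 141.0], 0.97), ([383.0, 190.0], 0.22)] [ 0.694 -0.419 -0.006] 0.2
beaker [([380.0, 314.0], 0.64)] [([420.0, 180.0], 0.93)] [ 0.596 -0.474 -0.005] 1.9
dish [([336.0, 229.0], 0.73), ([247.0, 226.0], 0.52)] [([253.0, 253.0], 0.56), ([196.0, 203.0], 0.41)] [ 0.525 -0.135  0.051] 44.5
timer [([272.0, 259.0], 0.6)] [([312.0, 243.0], 0.56)] [ 0.442 -0.2   -0.008] 1.3
```

View pics/s0.png

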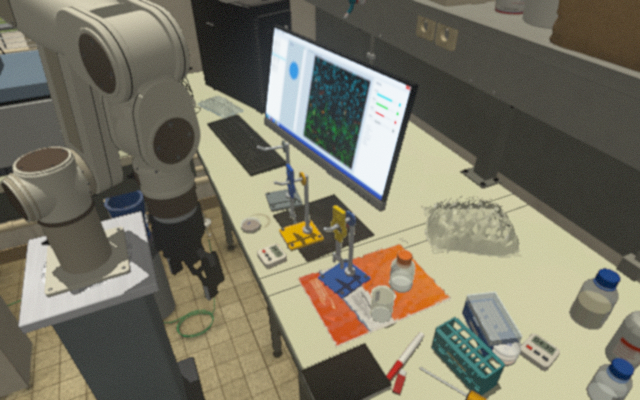

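View pics/t0.png

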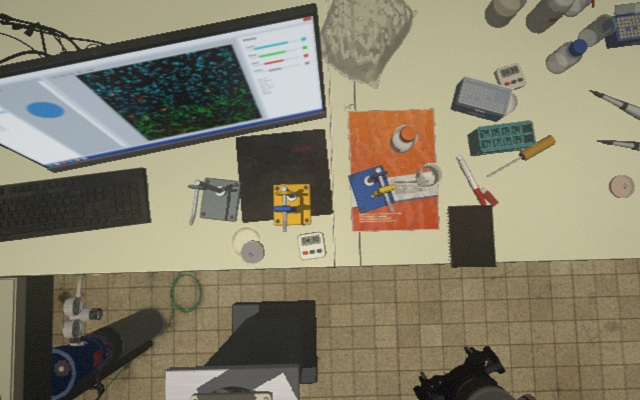

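```bash
python3 - <<'E'
from h import *
np.set_printoptions(precision=4,suppress=True)
t=vision.camera("top"); s=vision.camera("scene")
im=t["image"]
cv2.imwrite("pics/tc.png",np.vstack([cv2.resize(im[170:235,185:325],None,fx=5.6,fy=4.5,interpolation=3)[:300],cv2.resize(im[155:220,325:465],None,fx=5.6,fy=4.5,interpolation=3)[:300]])[:600,:800])
a=s["image"][140:290,240:390]; cv2.imwrite("pics/sc.png",cv2.resize(a,(600,600),interpolation=3))
v,u=np.mgrid[0:400,0:640]
def cloud(c):
    d=c["z_map"].astype(float); Rm=cv2.Rodrigues(c["rvec"])[0]; tt=np.ravel(c["tvec"])
    r=np.stack([u,v,np.ones_like(u)],-1)@np.linalg.inv(c["K"]).T
    return (r*d[...,None]-tt)@Rm, d>0
for nm,c in(("top",t),("scene",s)):
    P,ok=cloud(c)
    for n,(x,y) in dict(blue=(.598,-.341),yellow=(.564,-.155),grey=(.572,.01)).items():
        m=ok&(abs(P[...,0]-x+.03)<.085)&(abs(P[...,1]-y)<.06)
        b=m&(abs(P[...,2]-.012)<.006)
        hi=m&(P[...,2]>.165)&(P[...,2]<.215)
        col=im if c is t else s["image"]
        Q=P[hi]; print(nm,n,"n",hi.sum(),"plate n",b.sum())
        if hi.sum()>5:
            q=Q[:,:2]; mu=q.mean(0); w=np.linalg.svd(q-mu)[2][0]; w*=-np.sign(w[0]); pr=(q-mu)@w
            print("  mean",mu,"dir",w,"yaw",np.arctan2(-w[1],-w[0]),"ends",mu+w*pr.min(),mu+w*pr.max(), "z",np.percentile(Q[:,2],[5,50,95]))
    # colored plates
    if c is t:
        hsv=cv2.cvtColor(im,cv2.COLOR_BGR2HSV)
        for n,lo,h in(("blue",(105,90,40),(125,255,255)),("yellow",(18,120,90),(32,255,255))):
            m=(cv2.inRange(hsv,lo,h)>0)&(abs(P[...,2]-.012)<.008)&(P[...,0]>.4)&(P[...,0]<.72)&(abs(P[...,1]+.2)<.25)
            q=P[m][:,:2]; print(n,m.sum(),cv2.minAreaRect((q*1000).astype(np.float32)))
        m=(abs(P[...,2]-.012)<.005)&(abs(P[...,0]-.57)<.08)&(abs(P[...,1]-.01)<.08)
        print("grey",m.sum(),cv2.minAreaRect((P[m][:,:2]*1000).astype(np.float32)))
E
```

```text
top blue n 256 plate n 1845
  mean [ 0.5612 -0.349 ] dir [-0.9634 -0.2679] yaw 0.27120318788958414 ends [ 0.5966 -0.3391] [ 0.5095 -0.3633] z [0.1824 0.1953 0.2077]
top yellow n 249 plate n 1229
  mean [ 0.5288 -0.1559] dir [-1.     -0.0083] yaw 0.008302510496480718 ends [ 0.5649 -0.1556] [ 0.4755 -0.1564] z [0.1857 0.1957 0.2073]
top grey n 268 plate n 1347
  mean [0.547  0.0211] dir [-0.9845  0.1756] yaw -0.17650815084699148 ends [0.5818 0.0149] [0.4927 0.0307] z [0.1833 0.195  0.2066]
blue 841 ((572.7467651367188, -347.1671447753906), (95.009521484375, 86.10244750976562), 16.231985092163086)
yellow 1035 ((540.9711303710938, -152.45254516601562), (91.32740783691406, 98.1082992553711), 88.6708984375)
grey 1325 ((568.8509521484375, 2.0425949096679688), (130.05032348632812, 129.27731323242188), 85.85034942626953)
scene blue n 379 plate n 1536
  mean [ 0.5566 -0.3575] dir [-0.9742 -0.2257] yaw 0.22761701256452854 ends [ 0.5965 -0.3483] [ 0.5081 -0.3687] z [0.1677 0.1934 0.2098]
scene yellow n 292 plate n 794
  mean [ 0.5258 -0.1596] dir [-1.    -0.002] yaw 0.0020108916133176327 ends [ 0.565  -0.1595] [ 0.4732 -0.1597] z [0.1682 0.1917 0.2085]
scene grey n 155 plate n 481
  mean [0.5475 0.0178] dir [-0.9805  0.1966] yaw -0.19791620032735913 ends [0.5807 0.0112] [0.4915 0.029 ] z [0.1707 0.1907 0.2036]
```

View pics/tc.png

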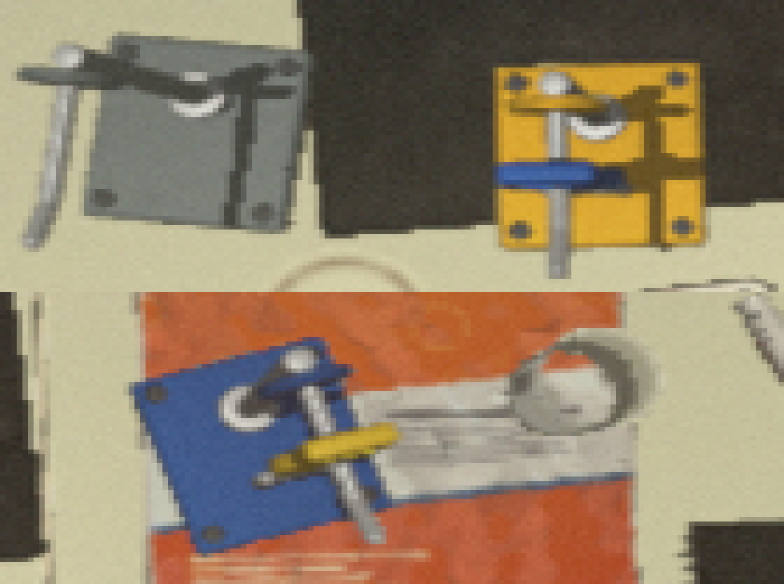

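View pics/sc.png

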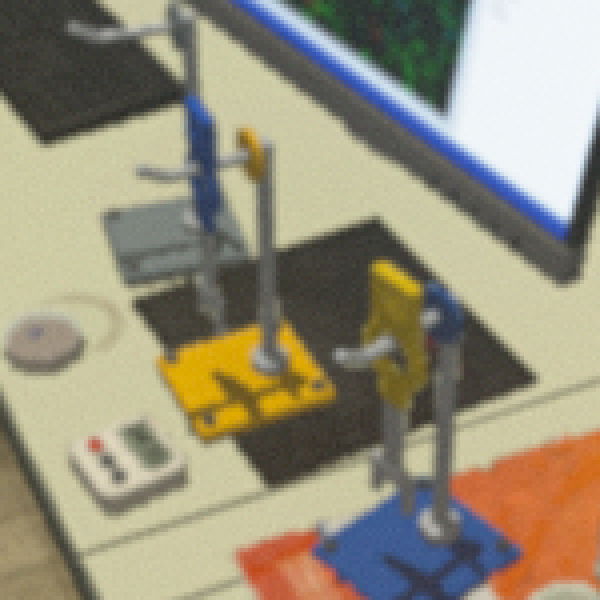

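The top crop shows the blue key on the yellow peg (tab around px 281,209) and the yellow key on the blue peg (around 388,189). The grey peg is empty. The pegs run from rod top to tip: grey (197,182)→(191,224), yellow (284,188)→(285,231), blue (378,170)→(392,210). The scene crop shows the same arrangement.

```bash
cat >> h.py <<'E'
np.set_printoptions(precision=4,suppress=True)
HSV=dict(blue=((105,110,40),(125,255,255)),yellow=((20,110,70),(34,255,255)))
def cloud(c):
    v,u=np.mgrid[0:400,0:640]
    r=np.stack([u,v,np.ones_like(u)],-1)@np.linalg.inv(c["K"]).T
    return (r*c["z_map"].astype(float)[...,None]-np.ravel(c["tvec"]))@cv2.Rodrigues(c["rvec"])[0]
def tab(c,col,zlo,zhi):
    P=cloud(c); m=(cv2.inRange(cv2.cvtColor(c["image"],cv2.COLOR_BGR2HSV),*HSV[col])>0)&(P[...,2]>zlo)&(P[...,2]<zhi)&(P[...,0]>.3)&(P[...,0]<.65)&(abs(P[...,1]+.15)<.3)
    q=P[m]; return q
E
python3 - <<'E'
from h import *
t=vision.camera("top"); s=vision.camera("scene")
pts=dict(grey=((197.1,181.6),(190.9,224)),yellow=((284.1,188.4),(284.6,231.1)),blue=((378.2,169.7),(392.1,210.1)))
for n,(a,b) in pts.items():
    A=unproj(t,a,z=.198);B=unproj(t,b,z=.200); d=A-B
    print(n,"rod",A[:2],"tip",B[:2],"len",np.hypot(*d[:2]),"yaw",np.arctan2(d[1],d[0]))
for col in HSV:
    for c in (t,s):
        q=tab(c,col,.212,.245); print(col,len(q),end=" ")
        if len(q)>4:
            r=cv2.minAreaRect((q[:,:2]*1000).astype(np.float32)); print(q.mean(0),r,"z",np.percentile(q[:,2],[5,50,95]))
for u in ((277,208.9),(286,208.9)): print(unproj(t,u,z=.234))
E
```

```text
grey rod [0.5782 0.018 ] tip [0.4943 0.0299] len 0.08467232985361173 yaw -0.14006882954168987
yellow rod [ 0.5598 -0.1546] tip [ 0.4754 -0.1541] len 0.08443368166572755 yaw -0.005585839318373159
blue rod [ 0.5919 -0.3425] tip [ 0.5107 -0.3666] len 0.08470528099700653 yaw 0.2879989567134242
blue 80 [ 0.518  -0.1536  0.2327] ((518.2750854492188, -153.30709838867188), (30.709003448486328, 9.009032249450684), 88.98822021484375) z [0.223  0.2337 0.2356]
blue 48 [ 0.5142 -0.159   0.2268] ((515.38916015625, -155.07872009277344), (34.02803039550781, 7.251134395599365), 86.85263061523438) z [0.2146 0.229  0.2334]
yellow 103 [ 0.5503 -0.349   0.2313] ((536.5751342773438, -267.1118469238281), (11.706557273864746, 207.0985870361328), 9.662701606750488) z [0.2215 0.2331 0.2353]
yellow 131 [ 0.5478 -0.3585  0.2255] ((549.4818725585938, -355.99658203125), (10.617914199829102, 32.860992431640625), 14.118836402893066) z [0.2137 0.2272 0.2334]
[ 0.5175 -0.1441  0.234 ]
[ 0.517  -0.1611  0.234 ]
```

```bash
python3 -m creep '[[[0,0,-35],[0,0,-0.17]],[[0,0,-35],[0,0,-0.17]],[[0,0,0],[0,0,-0.17]],[[0,0,0],[0,0,-0.17]],[[0,0,0],[0,0,-0.17]],[[0,0,0],[0,0,-0.17]],[[0,0,0],[0,0,-0.08]],[[0,0,0],[0,0,0]]]' 40
python3 -m creep '[[[36,36,0],[0,0,0]],[[36,36,0],[0,0,0]],[[36,36,0],[0,0,0]],[[36,36,0],[0,0,0]],[[36,36,0],[0,0,0]],[[36,36,0],[0,0,0]],[[36,36,0],[0,0,0]],[[36,36,0],[0,0,0]],[[0,0,0],[0,0,0]],[[0,0,0],[0,0,0]]]'
python3 -c "
from h import *
o=bot.get_obs();print(o['clock'],o['eef_pos'],R.from_quat(o['tool_rot']).as_matrix(),o['joint_pos'],o['grip_width'])"
```

```text
clock: 2.7
eef_pos: [0.2268, -0.4456, 0.3013]
tool_rot: [0.707, 0.707, -0.0, 0.0]
ft_force: [-0.8, -0.3, -0.0]
grip_width: 0.0401
grasp_force: 0.0
clock: 3.95
eef_pos: [0.5145, -0.1576, 0.3011]
tool_rot: [0.707, 0.707, -0.0, -0.0]
ft_force: [-0.7, -0.2, -0.3]
grip_width: 0.04
grasp_force: 0.0
3.95 [ 0.5145 -0.1576  0.3011] [[ 0.0002  1.     -0.0009]
 [ 1.     -0.0002 -0.0002]
 [-0.0002 -0.0009 -1.    ]] [-0.2969  0.3026  0.2679  1.5368 -0.0005  1.2741] 0.04001520276773179
```

```bash
python3 -m creep '[[[3,2,12],[0,0,0]],[[0,0,20],[0,0,0]],[[0,0,20],[0,0,0]],[[0,0,20],[0,0,0]],[[0,0,12],[0,0,0]],[[0,0,10],[0,0,0]],[[0,0,0],[0,0,0]]]' 28
python3 -m creep '[[[0,0,0],[0,0,0]],[[0,0,0],[0,0,0]],[[0,0,0],[0,0,0]],[[0,0,0],[0,0,0]],[[0,0,0],[0,0,0]]]' 0
```

```text
clock: 4.82
eef_pos: [0.5163, -0.1547, 0.2067]
tool_rot: [0.707, 0.707, -0.0, -0.001]
ft_force: [0.6, -0.3, 0.8]
grip_width: 0.0285
grasp_force: 0.0
clock: 5.45
eef_pos: [0.5173, -0.1548, 0.208]
tool_rot: [0.707, 0.707, 0.0, 0.001]
ft_force: [-0.1, -0.4, 4.7]
grip_width: 0.0092
grasp_force: 60.3
```

```bash
python3 -m creep '[[[0,0,-5],[0,0,0]],[[0,0,-5],[0,0,0]],[[0,0,-4],[0,0,0]],[[0,0,0],[0,0,0]]]'
python3 - <<'E'
from h import *
t=vision.camera("top"); s=vision.camera("scene")
for c in (t,s):
    q=tab(c,"blue",.222,.26); print(len(q),q.mean(0),np.percentile(q[:,2],[5,95]))
cv2.imwrite("pics/s1.png",np.hstack([cv2.resize(s["image"][130:270,240:360],(480,560)),cv2.resize(t["image"][150:250,240:320],(320,560))[:,:320]]))
E
```

```text
clock: 5.95
eef_pos: [0.517, -0.1546, 0.2216]
tool_rot: [0.707, 0.707, 0.0, 0.0]
ft_force: [0.5, -0.4, -2.4]
grip_width: 0.0092
grasp_force: 59.6<stdin>:4: RuntimeWarning: Mean of empty slice.
  ret = um.true_divide(
Traceback (most recent call last):
IndexError: index -1 is out of bounds for axis 0 with size 0
```

```bash
python3 -m creep '[[[0,-6,-1],[0,0,0]],[[0,-12,0],[0,0,0]],[[0,-12,0],[0,0,0]],[[0,-12,0],[0,0,0]],[[0,-12,0],[0,0,0]],[[0,-12,0],[0,0,0]],[[0,-12,0],[0,0,0]],[[0,-12,0],[0,0,0]],[[0,-6,0],[0,0,0]],[[0,0,0],[0,0,0]]]'
python3 - <<'E'
from h import *
t=vision.camera("top"); s=vision.camera("scene")
cv2.imwrite("pics/s1.png",np.hstack([cv2.resize(s["image"][130:270,220:340],(480,560)),cv2.resize(t["image"][150:270,240:320],(320,560))]))
for c in (t,s):
    q=tab(c,"blue",.16,.26); print(len(q))
    if len(q)>4: print(q.mean(0),np.percentile(q,[5,95],axis=0))
E
```

```text
clock: 7.3
eef_pos: [0.4206, -0.1546, 0.2224]
tool_rot: [0.707, 0.707, 0.0, 0.0]
ft_force: [-0.9, -1.2, -2.0]
grip_width: 0.0086
grasp_force: 59.6
13
[ 0.583  -0.3442  0.2068] [[ 0.5803 -0.3505  0.205 ]
 [ 0.5865 -0.3379  0.2087]]
70
[ 0.4442 -0.1954  0.2127] [[ 0.4167 -0.3539  0.184 ]
 [ 0.5812 -0.1419  0.2465]]
```

View pics/s1.png

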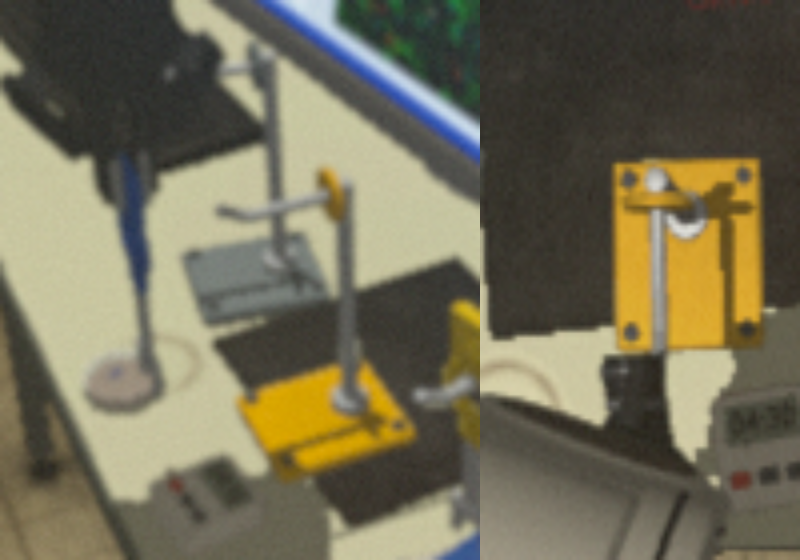

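The scene crop shows the blue key clear of the yellow peg, gripped upright above the dish, and the yellow peg is empty. Next I go to the grey hook.

```bash
python3 -m creep '[[[16,0,0],[0,0,0]],[[32,0,0],[0,0,0]],[[32,0,0],[0,0,0]],[[32,0,0],[0,0,0]],[[32,0,0],[0,0,0]],[[32,0,0],[0,0,0]],[[16,8,0],[0,0,0.07]],[[0,12,0],[0,0,0.07]],[[0,0,0],[0,0,0]],[[0,0,0],[0,0,0]],[[0,0,0],[0,0,0]]]'
python3 - <<'E'
from h import *
t=vision.camera("top"); s=vision.camera("scene")
cv2.imwrite("pics/s2.png",np.hstack([cv2.resize(s["image"][110:250,220:340],(480,560)),cv2.resize(t["image"][150:270,160:240],(320,560))]))
o=bot.get_obs();print(R.from_quat(o['tool_rot']).as_matrix())
E
```

```text
clock: 8.78
eef_pos: [0.4403, 0.0365, 0.2223]
tool_rot: [0.755, 0.656, -0.0, -0.0]
ft_force: [-0.7, 0.4, -1.4]
grip_width: 0.009
grasp_force: 59.6
[[ 0.1397  0.9902 -0.0001]
 [ 0.9902 -0.1397  0.0001]
 [ 0.0001 -0.0001 -1.    ]]
```

View pics/s2.png

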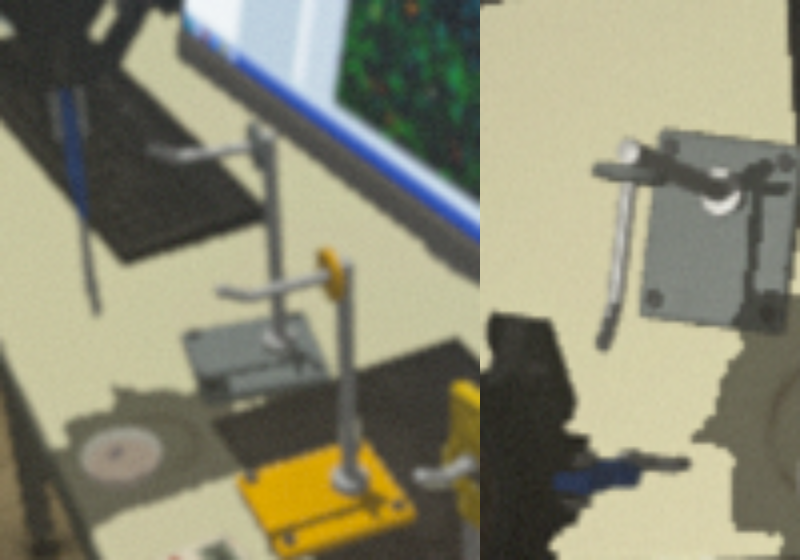

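```bash
python3 - <<'E'
from h import *
t=vision.camera("top")
print(proj(t,[[.4403-.0032,.0365-.0228,.194],[.494,.030,.2],[.4403,.0365,.194],[.4403,.0365,.248]]))
im=t["image"]; hs=cv2.cvtColor(im,cv2.COLOR_BGR2HSV); m=cv2.inRange(hs,*HSV["blue"])[240:265,165:215]
ys,xs=np.nonzero(m); print(xs.min()+165,xs.max()+165,ys.min()+240,ys.max()+240)
print(m.sum(0)//255)
E
```

```text
[[200.148  252.9188]
 [190.827  224.1775]
 [188.5821 251.6024]
 [178.753  253.1417]]
179 195 251 254
[0 0 0 0 0 0 0 0 0 0 0 0 0 0 2 1 0 1 3 3 1 1 0 0 0 0 0 0 0 0 1 0 0 0 0 0 0
 0 0 0 0 0 0 0 0 0 0 0 0 0]
```

The top crop shows the ring's right edge at column 200, as predicted, so the eye is lined up with the grey peg tip at (191,224).

```bash
python3 -m creep '[[[0,8,0],[0,0,0]],[[0,12,0],[0,0,0]],[[0,12,0],[0,0,0]],[[0,12,0],[0,0,0]],[[0,10,0],[0,0,0]],[[0,10,0],[0,0,0]],[[0,10,0],[0,0,0]],[[0,10,0],[0,0,0]],[[0,8,0],[0,0,0]],[[0,3,0],[0,0,0]],[[0,0,0],[0,0,0]]]'
python3 -m creep '[[[0,0,5],[0,0,0]],[[0,0,5],[0,0,0]],[[0,0,3],[0,0,0]],[[0,0,0],[0,0,0]],[[0,0,0],[0,0,0]]]'
python3 - <<'E'
from h import *
t=vision.camera("top"); s=vision.camera("scene")
cv2.imwrite("pics/s3.png",np.hstack([cv2.resize(s["image"][110:250,220:340],(480,560)),cv2.resize(t["image"][150:270,160:240],(320,560))]))
E
```

```text
clock: 10.3
eef_pos: [0.5348, 0.0233, 0.2222]
tool_rot: [0.755, 0.656, -0.0, -0.0]
ft_force: [-0.1, 0.6, -1.4]
grip_width: 0.0091
grasp_force: 59.6
clock: 10.92
eef_pos: [0.5349, 0.0233, 0.2094]
tool_rot: [0.755, 0.656, 0.0, 0.0]
ft_force: [0.0, -0.6, -2.0]
grip_width: 0.0086
grasp_force: 59.6
```

View pics/s3.png

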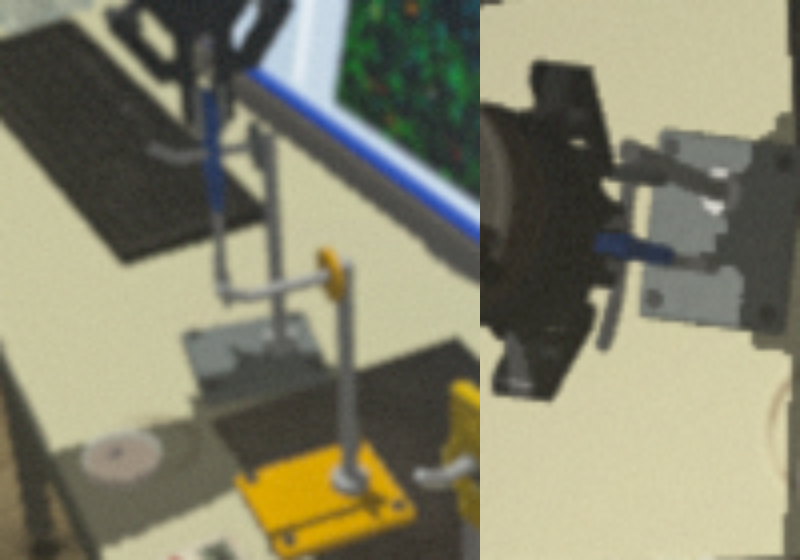

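The peg passes through the eye on the grey stand. I lower until it touches, then release.

```bash
python3 -m creep '[[[0,0,1],[0,0,0]],[[0,0,1],[0,0,0]],[[0,0,0],[0,0,0]]]'
python3 -m creep '[[[0,0,0],[0,0,0]],[[0,0,0],[0,0,0]],[[0,0,0],[0,0,0]],[[0,0,0],[0,0,0]],[[0,0,0],[0,0,0]]]' 28
```

```text
clock: 11.4
eef_pos: [0.535, 0.0233, 0.208]
tool_rot: [0.755, 0.656, 0.0, 0.0]
ft_force: [-1.1, 0.5, 2.8]
grip_width: 0.009
grasp_force: 60.4
clock: 12.02
eef_pos: [0.5348, 0.0233, 0.2073]
tool_rot: [0.755, 0.656, -0.0, 0.0]
ft_force: [0.6, 0.5, -0.4]
grip_width: 0.028
grasp_force: 0.0
```

```bash
python3 -m creep '[[[0,0,-10],[0,0,0]],[[0,0,-30],[0,0,0]],[[0,0,-40],[0,0,0]],[[0,0,-12],[0,0,-0.07]],[[0,0,0],[0,0,-0.07]],[[-30,0,0],[0,0,0]],[[-50,0,0],[0,0,0]],[[-50,0,0],[0,0,0]],[[-30,0,0],[0,0,0]],[[0,0,0],[0,0,0]],[[0,0,0],[0,0,0]]]'
python3 - <<'E'
from h import *
t=vision.camera("top"); s=vision.camera("scene")
o=bot.get_obs();print(o['eef_pos'],R.from_quat(o['tool_rot']).as_matrix())
for c in (t,s):
  for col in HSV:
    q=tab(c,col,.212,.24); q=q[(q[:,1]<-.3) if col=="yellow" else (q[:,1]>-.02)]
    if len(q)>4:
        r=cv2.minAreaRect((q[:,:2]*1000).astype(np.float32)); print(col,len(q),q.mean(0),r)
    g=[vision.place_of(c,"key_%s%s"%(col,e)) for e in("","_grip")]
    print([(np.round(x["position"],1).tolist(),round(x["score"],2)) for k in g for x in k[:2]])
im=t["image"]
cv2.imwrite("pics/t4.png",np.vstack([cv2.resize(im[160:230,160:260],(800,300)),cv2.resize(im[150:220,350:450],(800,300))]))
E
```

```text
clock: 13.4
eef_pos: [0.5349, -0.1363, 0.2998]
tool_rot: [0.707, 0.707, 0.0, 0.0]
ft_force: [0.1, 0.6, 0.5]
grip_width: 0.0277
grasp_force: 0.0
[ 0.5349 -0.1357  0.2997] [[-0.0014  1.      0.0004]
 [ 1.      0.0014  0.0002]
 [ 0.0002  0.0004 -1.    ]]
[]
yellow 101 [ 0.5508 -0.3525  0.2312] ((551.378662109375, -353.2552795410156), (10.226573944091797, 31.608638763427734), 14.771293640136719)
[([381.3, 189.6], 0.59), ([387.4, 189.8], 0.47)]
blue 26 [0.5311 0.015  0.227 ] ((532.4453125, 19.36373519897461), (27.51384735107422, 6.279849529266357), 79.74378967285156)
[([307.1, 236.1], 0.67), ([272.7, 151.6], 0.51), ([272.1, 137.3], 0.74)]
yellow 133 [ 0.5478 -0.3583  0.2255] ((548.9234619140625, -355.9114685058594), (11.323893547058105, 34.0560302734375), 16.50389862060547)
[([338.2, 230.5], 0.83), ([338.6, 216.4], 0.92), ([270.8, 258.6], 0.59)]
```

View pics/t4.png

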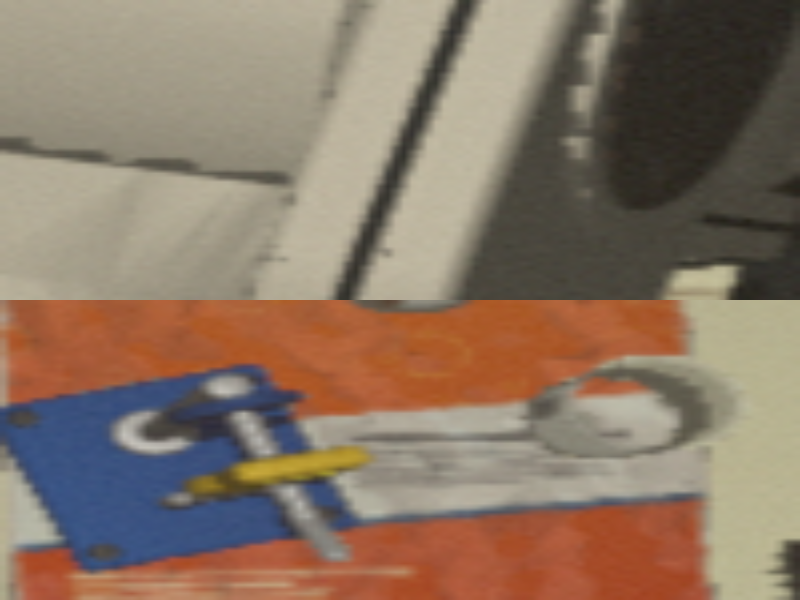

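The yellow key tab sits around (385,188), with its yaw about 0.26. The scene cloud puts the blue key's tab on the grey hook. Next I grasp the yellow key.

```bash
python3 -m creep '[[[-25,0,0],[0,0,0]],[[-45,0,0],[0,0,0]],[[-45,0,0],[0,0,0]],[[-45,0,0],[0,0,0]],[[-45,8,0],[0,0,0]],[[-14,7.6,0],[0,0,0]],[[0,0,0],[0,0,-0.13]],[[0,0,0],[0,0,-0.135]],[[0,0,0],[0,0,0]],[[0,0,0],[0,0,0]]]' 28
```

```text
clock: 15.15
eef_pos: [0.5505, -0.3556, 0.2993]
tool_rot: [0.608, 0.794, 0.0, -0.0]
ft_force: [0.7, -0.1, 0.3]
grip_width: 0.028
grasp_force: 0.0
```

```bash
python3 -m creep '[[[1,0,20],[0,0,0]],[[0,0,20],[0,0,0]],[[0,0,20],[0,0,0]],[[0,0,14],[0,0,0]],[[0,0,10],[0,0,0]],[[0,0,8],[0,0,0]],[[0,0,0],[0,0,0]]]' 28
python3 -m creep '[[[0,0,0],[0,0,0]],[[0,0,0],[0,0,0]],[[0,0,0],[0,0,0]],[[0,0,0],[0,0,0]],[[0,0,0],[0,0,0]]]' 0
python3 -m creep '[[[0,0,-5],[0,0,0]],[[0,0,-5],[0,0,0]],[[0,0,-5],[0,0,0]],[[0,0,0],[0,0,0]],[[0,0,0],[0,0,0]]]'
```

```text
clock: 16.02
eef_pos: [0.55, -0.3546, 0.2069]
tool_rot: [0.608, 0.794, -0.0, -0.0]
ft_force: [-0.2, 0.2, -0.6]
grip_width: 0.0278
grasp_force: 0.0
clock: 16.65
eef_pos: [0.5505, -0.355, 0.208]
tool_rot: [0.608, 0.794, 0.0, 0.001]
ft_force: [-0.5, -0.2, 3.7]
grip_width: 0.009
grasp_force: 60.1
clock: 17.27
eef_pos: [0.5501, -0.3547, 0.2221]
tool_rot: [0.607, 0.794, -0.0, -0.0]
ft_force: [-0.4, -0.3, -1.3]
grip_width: 0.009
grasp_force: 59.7
```

```bash
python3 -m creep '[[[0,-6,0],[0,0,0]],[[0,-12,0],[0,0,0]],[[0,-12,0],[0,0,0]],[[0,-12,0],[0,0,0]],[[0,-12,0],[0,0,0]],[[0,-12,0],[0,0,0]],[[0,-12,0],[0,0,0]],[[0,-12,0],[0,0,0]],[[0,-6,0],[0,0,0]],[[0,0,0],[0,0,0.13]],[[0,0,0],[0,0,0.135]],[[0,0,0],[0,0,0]]]'
python3 -m creep '[[[10,-20,0],[0,0,0]],[[25,-18,0],[0,0,0]],[[32,0,0],[0,0,0]],[[32,0,0],[0,0,0]],[[32,0,0],[0,0,0]],[[32,0,0],[0,0,0]],[[32,0,0],[0,0,0]],[[20,0,0],[0,0,0]],[[10,0,0],[0,0,0]],[[0,0,0],[0,0,0]],[[0,0,0],[0,0,0]]]'
python3 - <<'E'
from h import *
t=vision.camera("top"); s=vision.camera("scene")
cv2.imwrite("pics/s5.png",np.hstack([cv2.resize(s["image"][110:250,220:340],(480,560)),cv2.resize(t["image"][150:270,240:320],(320,560))]))
o=bot.get_obs();print(o['eef_pos'],R.from_quat(o['tool_rot']).as_matrix())
q=tab(s,"yellow",.21,.26); q=q[(abs(q[:,0]-.42)<.03)]; print(len(q),q.mean(0),np.percentile(q[:,1],[3,97]))
E
```

```text
clock: 18.77
eef_pos: [0.4575, -0.3799, 0.2223]
tool_rot: [0.707, 0.708, 0.0, 0.0]
ft_force: [-1.1, 0.6, -0.8]
grip_width: 0.0086
grasp_force: 59.6
clock: 20.15
eef_pos: [0.4197, -0.1555, 0.2224]
tool_rot: [0.707, 0.707, -0.0, 0.0]
ft_force: [-0.5, -0.1, -1.8]
grip_width: 0.0091
grasp_force: 59.6
[ 0.4196 -0.1556  0.2222] [[ 0.0008  1.     -0.    ]
 [ 1.     -0.0008 -0.0002]
 [-0.0002 -0.     -1.    ]]
66 [ 0.4182 -0.1677  0.2339] [-0.1746 -0.1492]
```

View pics/s5.png

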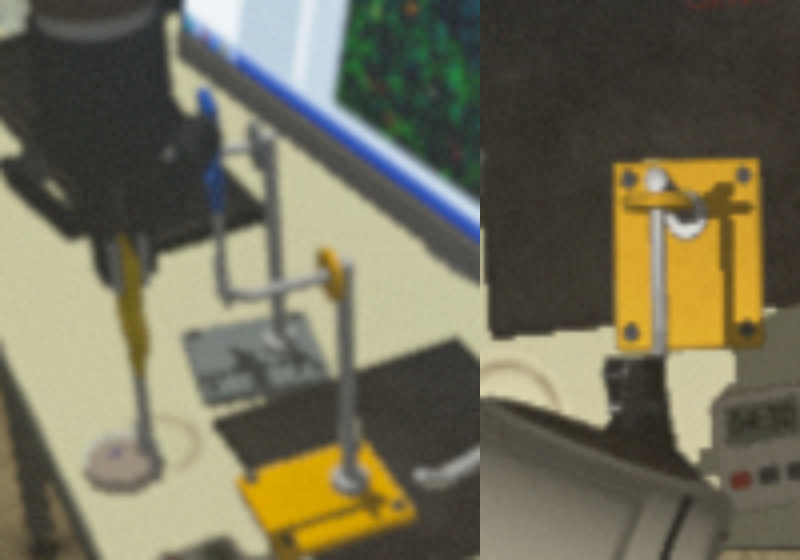

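The yellow key is held upright and lined up in front of the yellow peg. Blue hangs on grey. I insert 97 mm and lower.

```bash
python3 -m creep '[[[1,8,0],[0,0,0]],[[0,12,0],[0,0,0]],[[0,12,0],[0,0,0]],[[0,12,0],[0,0,0]],[[0,12,0],[0,0,0]],[[0,10,0],[0,0,0]],[[0,10,0],[0,0,0]],[[0,10,0],[0,0,0]],[[0,8,0],[0,0,0]],[[0,3,0],[0,0,0]],[[0,0,0],[0,0,0]]]'
python3 -m creep '[[[0,0,5],[0,0,0]],[[0,0,5],[0,0,0]],[[0,0,3],[0,0,0]],[[0,0,1],[0,0,0]],[[0,0,1],[0,0,0]],[[0,0,0],[0,0,0]],[[0,0,0],[0,0,0]]]'
```

```text
clock: 21.62
eef_pos: [0.5165, -0.1539, 0.2222]
tool_rot: [0.707, 0.707, -0.0, -0.0]
ft_force: [-0.3, -0.1, -1.6]
grip_width: 0.0093
grasp_force: 59.6
clock: 22.5
eef_pos: [0.5162, -0.1539, 0.2079]
tool_rot: [0.707, 0.707, -0.0, 0.0]
ft_force: [-2.6, 0.6, 5.3]
grip_width: 0.0087
grasp_force: 60.6
```

```bash
python3 -m creep '[[[0,0,0],[0,0,0]],[[0,0,0],[0,0,0]],[[0,0,0],[0,0,0]],[[0,0,0],[0,0,0]],[[0,0,0],[0,0,0]]]' 28
python3 -m creep '[[[0,0,-10],[0,0,0]],[[0,0,-30],[0,0,0]],[[0,0,-40],[0,0,0]],[[0,0,-12],[0,0,0]],[[0,0,0],[0,0,0]],[[0,0,0],[0,0,0]]]'
python3 - <<'E'
from h import *
t=vision.camera("top"); s=vision.camera("scene")
o=bot.get_obs();print(o['eef_pos'])
for c in(t,s):
  for col in HSV:
    q=tab(c,col,.212,.24); q=q[(q[:,0]<.56)&(q[:,1]>-.25)]
    if len(q)>4: print(col,len(q),q.mean(0),cv2.minAreaRect((q[:,:2]*1000).astype(np.float32)))
cv2.imwrite("pics/s6.png",np.hstack([cv2.resize(s["image"][110:250,220:340],(480,560)),cv2.resize(t["image"][150:270,160:240],(320,560))]))
E
```

```text
clock: 23.12
eef_pos: [0.5166, -0.1539, 0.2072]
tool_rot: [0.707, 0.707, -0.0, -0.0]
ft_force: [0.1, 0.1, 0.4]
grip_width: 0.0281
grasp_force: 0.0
clock: 23.88
eef_pos: [0.5159, -0.1537, 0.2979]
tool_rot: [0.707, 0.707, -0.001, -0.001]
ft_force: [0.8, -0.1, 0.3]
grip_width: 0.0279
grasp_force: 0.0
[ 0.5158 -0.1537  0.2977]
blue 31 [0.5316 0.0152 0.227 ] ((532.9324340820312, 20.795795440673828), (29.709089279174805, 6.77401065826416), 80.2680892944336)
yellow 63 [ 0.5134 -0.1592  0.2254] ((513.8394775390625, -157.0979766845703), (34.51131057739258, 7.858558177947998), 87.66873931884766)
```

View pics/s6.png

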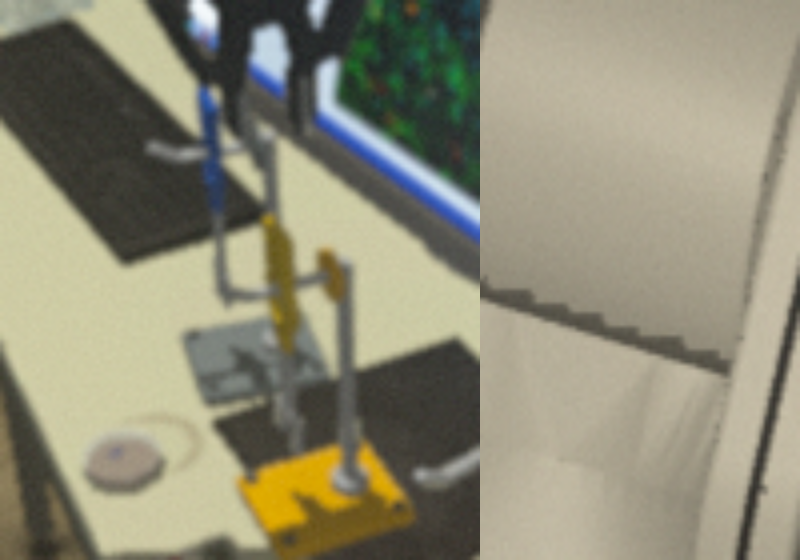

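Yellow hangs on the yellow stand and blue on grey. I go back for the blue key.

```bash
python3 -m creep '[[[20,0,0],[0,0,0]],[[40,0,0],[0,0,0]],[[45,0,0],[0,0,0]],[[45,9,0],[0,0,0]],[[27,10,0],[0,0,0.07]],[[0,0,0],[0,0,0.07]],[[0,0,0],[0,0,0]],[[0,0,0],[0,0,0]]]' 28
python3 -m creep '[[[0,0,20],[0,0,0]],[[0,0,20],[0,0,0]],[[0,0,20],[0,0,0]],[[0,0,14],[0,0,0]],[[0,0,10],[0,0,0]],[[0,0,7],[0,0,0]],[[0,0,0],[0,0,0]]]'
python3 -m creep '[[[0,0,0],[0,0,0]],[[0,0,0],[0,0,0]],[[0,0,0],[0,0,0]],[[0,0,0],[0,0,0]],[[0,0,0],[0,0,0]]]' 0
python3 -m creep '[[[0,0,-5],[0,0,0]],[[0,0,-5],[0,0,0]],[[0,0,-5],[0,0,0]],[[0,0,0],[0,0,0]],[[0,0,0],[0,0,0]]]'
```

```text
clock: 24.98
eef_pos: [0.5352, 0.0235, 0.2991]
tool_rot: [0.754, 0.656, -0.0, -0.0]
ft_force: [-0.1, 0.7, 0.3]
grip_width: 0.028
grasp_force: 0.0
clock: 25.85
eef_pos: [0.5354, 0.0231, 0.208]
tool_rot: [0.755, 0.656, -0.0, -0.0]
ft_force: [0.2, 0.5, -0.3]
grip_width: 0.0282
grasp_force: 0.0
clock: 26.48
eef_pos: [0.5358, 0.0232, 0.2089]
tool_rot: [0.755, 0.656, 0.0, 0.0]
ft_force: [-1.0, 0.2, 4.5]
grip_width: 0.0091
grasp_force: 59.9
clock: 27.1
eef_pos: [0.5355, 0.0231, 0.2232]
tool_rot: [0.755, 0.656, -0.0, -0.0]
ft_force: [-0.4, -0.1, -1.2]
grip_width: 0.0089
grasp_force: 59.1
```

```bash
python3 -m creep '[[[0,-6,0],[0,0,0]],[[0,-12,0],[0,0,0]],[[0,-12,0],[0,0,0]],[[0,-12,0],[0,0,0]],[[0,-12,0],[0,0,0]],[[0,-12,0],[0,0,0]],[[0,-12,0],[0,0,0]],[[0,-12,0],[0,0,0]],[[0,-12,0],[0,0,0]],[[0,-8,0],[0,0,-0.07]],[[0,0,0],[0,0,-0.07]],[[0,0,0],[0,0,0]]]'
python3 -m creep '[[[-20,-4,0],[0,0,0]],[[-35,-4,0],[0,0,0]],[[-40,0,0],[0,0,0]],[[-40,0,0],[0,0,0]],[[-40,0,0],[0,0,0]],[[-40,0,0],[0,0,0]],[[-40,0,0],[0,0,0]],[[-40,0,0],[0,0,0]],[[-40,0,0],[0,0,0]],[[-40,0,0],[0,0,0]],[[-30,0,0],[0,0,0]],[[-13,0,0],[0,0,0]]]'
python3 -m creep '[[[0,19,0],[0,0,0]],[[0,19,0],[0,0,0]],[[0,0,0],[0,0,-0.13]],[[0,0,0],[0,0,-0.135]],[[0,0,0],[0,0,0]],[[0,0,0],[0,0,0]]]'
```

```text
clock: 28.6
eef_pos: [0.4263, 0.0385, 0.2234]
tool_rot: [0.707, 0.707, 0.0, 0.0]
ft_force: [-0.1, 0.1, -1.4]
grip_width: 0.0091
grasp_force: 59.1
clock: 30.1
eef_pos: [0.4183, -0.3809, 0.2227]
tool_rot: [0.708, 0.706, 0.0, -0.0]
ft_force: [0.1, 0.8, -1.4]
grip_width: 0.0088
grasp_force: 59.1
clock: 30.85
eef_pos: [0.4566, -0.3791, 0.2233]
tool_rot: [0.608, 0.794, 0.0, -0.0]
ft_force: [-0.4, 0.7, -1.4]
grip_width: 0.009
grasp_force: 59.2
```

This is the same pose at which the yellow key came off. I insert 97 mm and lower.

```bash
python3 -m creep '[[[-0.5,8,0],[0,0,0]],[[0,12,0],[0,0,0]],[[0,12,0],[0,0,0]],[[0,12,0],[0,0,0]],[[0,12,0],[0,0,0]],[[0,10,0],[0,0,0]],[[0,10,0],[0,0,0]],[[0,10,0],[0,0,0]],[[0,8,0],[0,0,0]],[[0,3,0],[0,0,0]],[[0,0,0],[0,0,0]]]'
python3 -m creep '[[[0,0,5],[0,0,0]],[[0,0,5],[0,0,0]],[[0,0,3],[0,0,0]],[[0,0,1],[0,0,0]],[[0,0,1],[0,0,0]],[[0,0,0],[0,0,0]],[[0,0,0],[0,0,0]]]'
```

```text
clock: 32.22
eef_pos: [0.5504, -0.3546, 0.2232]
tool_rot: [0.607, 0.794, -0.0, -0.0]
ft_force: [-0.1, 0.5, -2.0]
grip_width: 0.0087
grasp_force: 59.2
clock: 33.1
eef_pos: [0.5501, -0.3546, 0.209]
tool_rot: [0.608, 0.794, -0.0, 0.0]
ft_force: [-2.5, 1.4, 3.1]
grip_width: 0.0089
grasp_force: 59.9
```

Contact. I release, lift, retreat and check.

```bash
python3 -m creep '[[[0,0,0],[0,0,0]],[[0,0,0],[0,0,0]],[[0,0,0],[0,0,0]],[[0,0,0],[0,0,0]],[[0,0,0],[0,0,0]]]' 28
python3 -m creep '[[[0,0,-10],[0,0,0]],[[0,0,-30],[0,0,0]],[[0,0,-40],[0,0,0]],[[0,0,-20],[0,0,0]],[[0,-40,0],[0,0,0]],[[0,-50,0],[0,0,0]],[[0,-50,0],[0,0,0]],[[0,-50,0],[0,0,0]],[[0,-30,0],[0,0,0]],[[0,0,0],[0,0,0]],[[0,0,0],[0,0,0]],[[0,0,0],[0,0,0]]]'
python3 - <<'E'
from h import *
t=vision.camera("top"); s=vision.camera("scene")
for c in(t,s):
  for col in HSV:
    q=tab(c,col,.214,.245); 
    if len(q)>4: print(col,len(q),q.mean(0),cv2.minAreaRect((q[:,:2]*1000).astype(np.float32)))
cv2.imwrite("pics/s7.png",np.hstack([cv2.resize(s["image"][130:300,260:410],(400,453)),cv2.resize(t["image"][150:255,255:405],(400,453))]))
E
```

```text
clock: 33.72
eef_pos: [0.5504, -0.3546, 0.2082]
tool_rot: [0.607, 0.794, 0.0, -0.0]
ft_force: [-0.6, -0.2, 0.4]
grip_width: 0.0281
grasp_force: 0.0
clock: 35.22
eef_pos: [0.3391, -0.412, 0.3083]
tool_rot: [0.607, 0.795, 0.0, 0.0]
ft_force: [0.4, -0.1, 0.6]
grip_width: 0.0282
grasp_force: 0.0
blue 82 [ 0.5504 -0.3507  0.2327] ((550.7978515625, -350.97998046875), (9.961889266967773, 30.8089599609375), 16.30136489868164)
yellow 103 [ 0.5178 -0.1544  0.2323] ((518.1085205078125, -154.2313995361328), (32.113983154296875, 10.039196968078613), 87.55199432373047)
blue 106 [ 0.5478 -0.3573  0.2269] ((548.6617431640625, -352.9830017089844), (12.089554786682129, 34.59477615356445), 20.190513610839844)
yellow 66 [ 0.5138 -0.1593  0.227 ] ((514.6339111328125, -157.04356384277344), (33.171566009521484, 9.139336585998535), 88.17646026611328)
```

View pics/s7.png

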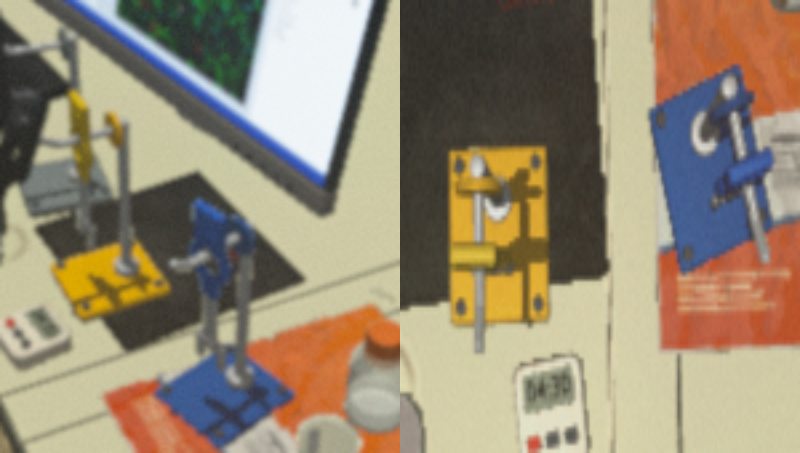

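Both keys hang on their own pegs, grey is empty, and the timer, bottle and beaker in view stand where they were. I let things settle and hand in.

```bash
python3 -m creep '[[[0,0,0],[0,0,0]],[[0,0,0],[0,0,0]],[[0,0,0],[0,0,0]],[[0,0,0],[0,0,0]],[[0,0,0],[0,0,0]],[[0,0,0],[0,0,0]],[[0,0,0],[0,0,0]],[[0,0,0],[0,0,0]],[[0,0,0],[0,0,0]],[[0,0,0],[0,0,0]],[[0,0,0],[0,0,0]],[[0,0,0],[0,0,0]]]' && python3 -c "
from workcell import workorder
print(workorder.job_done())"
```

```text
clock: 36.83
eef_pos: [0.338, -0.4122, 0.3083]
tool_rot: [0.607, 0.794, 0.0, -0.0]
ft_force: [-0.2, -0.4, -0.6]
grip_width: 0.0284
grasp_force: 0.0
the job is handed in; nothing more can be done
None
```

The keys are swapped: in the last pictures blue hangs on the blue hook, yellow on the yellow hook and grey is empty; I handed the job in at about 37 s, and no verdict came back.

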